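# Load the filter housing and screw its retaining ring tight

### The arm

A 6-joint arm with a two-finger parallel gripper is mounted at the origin on the work surface. World frame = base frame: x ahead of the robot, y to its left, z up, the work surface at z = 0. Lengths are in mm, angles in rad, forces in N, time in s.
With the tool pointing down it reaches from about 350 to 875 mm from the base axis. Payload 4.2 kg.
Tool frame: the origin (TCP) lies midway between the tips of the shut fingers; the grasp point (between the pads) lies 19 mm behind it (arm.grasp_offset is the distance from the TCP to the grasp point, in mm); z points along the fingers, y is the direction in which the jaws open and shut (so a half turn about z gives the same grasp; the last joint's range is limited). The gripper opens to 85 mm and grips with 20 to 120 N. Pads are 22 mm wide; open, the fingers measure 114 mm over their backs; the gripper's body (76 mm by 85 mm) begins 54 mm behind the grasp point. The pads swing forward as they close: fully open they stand 13 mm farther back than shut.
Start: joints at [-0.919, 0.385, 0.008, 0, -1.194, -0.259], TCP at [239.249, -577.373, 231.312] pointing down, gripper open.
Joint ranges: [-3.14, 3.14], [-1.21, 2.06], [-1.07, 1.41], [-3.16, 2.05], [-2.99, -0.16], [-3.1, 3.1]. Speed limits (rad/s): [2.79, 2.79, 3.14, 3.14, 3.14, 3.14].

### API

Orientations are given as a unit quaternion [x, y, z, w].
In Python, from bench import arm gives the robot as it stands.
- The arm moves only by the tool move_arm, never from a script. Its argument "moves" is a list of rows, each an object with "gripper": the gripper's target within -1 to 1 (fully open at 1, half-way at 0, shut at -1); "xyz": the shift along the tool's x, y, z in cm, a list of three; "angular": the turn, a rotation vector about the tool's x, y, z in rad, a list of three. In form: [{"gripper": gripper, "xyz": [dx, dy, dz], "angular": [wx, wy, wz]}, ...]. A call has 1 to 10 rows; each row is the pose to reach, as a shift and turn from the pose commanded when the call began, along the tool's axes at that moment; what a row does not reach only later rows make up. A row lasts 1/8 s, in which the tool goes at most 62.5 mm and 10.7 degrees, less where a joint would pass 70% of its speed; a pose out of reach is approached as far as the arm can. A call with a gripper value outside its range is refused whole. The fingers move at their own pace and stop on an object; the grip force is fixed at half the most. Time passes only in rows, so rows that repeat a pose let the fingers close. It gives the time, the measured TCP pose, the force and the opening at its end, in the units of the state.
- arm.read_state(): the state, without advancing time (a new reading comes with each control period).
- arm.get_image(name): name is "scene" or "top" or "wrist"; returns (picture, depth): 384x512x3 uint8, blue, green, red; 384x512 float32, mm along the optical axis (not along the pixel's ray), 0 where there is no reading.
- arm.get_calibration(name): a dict with "camera_matrix" (3x3 intrinsics, pixels), "R" (3x3) and "t" (3): a world point X has camera coordinates R X + t. Camera axes: x right, y down, z forward; pixel columns grow to the right and rows downward; lengths in mm; the calibration is good to about 2 mm. A picture is of the moment at which its call begins: read the wrist's pose just before it. get_calibration takes no time and is no camera call; for the wrist camera it gives the pose at the moment of the call.
- arm.job_done(): hands the job in, once; it reports no verdict.
The state is a dict: "clock": time; "joints": joint angles; "joint_vel": joint speeds; "joint_efforts": joint torques, N m; "position": TCP position; "ee_rot": TCP orientation; "contact_force": force on the tool from outside, world axes, zero at the start; "wrist_torque": the same for the moment, N m; "gripper_width": finger opening in mm.
Only numpy, scipy, OpenCV 4.12 (cv2) and the standard library are available. Lean on these libraries where they do the work, as an engineer would, in place of code of your own. Each camera call takes 0.05 s, during which the arm holds its last target. There are 200 camera calls.

### The job

Assemble the filter housing: put the filter into the barrel, stem up, then lift the spacer sleeve off its post and put it over the stem on top of the filter. Then swing the arm over the barrel as far as it goes and turn the lugged retaining ring clockwise (seen from above) until it firmly clamps the spacer. Leave the other things on the bench where they are.

Things in the scene. Friction and masses are not known exactly. Their poses are not given: they have to be found in the camera images.
- housing: Fixed filter housing. Origin: on the barrel's axis at bench level. Steel base plate 130 x 260 x 12 mm; on it the upright open aluminium barrel (88 mm outside, bore 72 mm, 80 mm deep, its mouth flared to 80 mm over the top 8 mm, rim 92 mm above the bench); a round column (36 mm thick), its axis 115 mm from the barrel's along the housing's +y, carries the swing arm.
- barrel_floor (a point): Centre of the barrel's floor, 12 mm above the bench.
- barrel_mouth (a point): Centre of the barrel's mouth, level with the rim, 80 mm above the floor.
- swing (a joint): Angle of the flat arm about the column: 0 = ring over the barrel, against a stop (it then lies along the housing's -y from the column); positive = swung away counter-clockwise from above, up to 1.9. Stiff (0.2 N m), stays where left. The arm spans 118 to 132 mm above the bench, 6 mm clear of a seated spacer, and holds the ring 115 mm from the column's axis.
- ring: Steel retaining ring on a coarse thread in the arm's eye. Origin: on its axis at the lower end of its skirt (126 mm above the bench when fully raised); z up. Skirt 62 mm outside, 46 mm hole right through; flange 84 mm across, 23 to 41 mm above the origin, and at that height four radial lugs along the ring's own +x, +y, -x, -y, each 14 mm wide, reaching 80 mm from the axis.
- ring_top (a point): Centre of the ring's hole, level with the tops of flange and lugs. Clockwise (from above) lowers the ring 6.4 mm per rad; it takes 0.25 N m, stays where left, turns at most 2.75 rad, meets a seated spacer about 2.2 rad from fully raised, then resists steeply. A clockwise push on a lug within 60 degrees of the column's direction opens the arm; elsewhere it holds it to its stop.
- filter: Loose filter cartridge, standing stem up on the bench. Origin: centre of its underside; z up along the stem. Body 68 mm across and 45 mm high, pale pleats between black end caps; on top a central stem 18 mm thick, 40 mm high (85 mm in all). 0.1 to 0.2 kg.
- spacer: Loose aluminium spacer sleeve, a plain tube 66 mm outside, 50 mm bore, 55 mm high, standing on the stand around its post. Origin: centre of its lower end; z along its axis. When seated on the filter it stands 20 mm proud of the barrel's rim. 0.1 to 0.2 kg.
- stand: Fixed wooden stand 100 x 100 x 10 mm with an upright wooden post (28 mm thick, top 85 mm above the bench), which the spacer is slipped over. Origin: centre of its underside.
- socket: Bystander: chromed socket extension, 100 mm long, 29 mm thick, lying on the bench along its own x. Origin: middle of its underside.
- punch_box: Bystander: flat red box 110 x 190 x 22 mm. Origin: centre of its underside.
- core: Bystander: cardboard tube standing upright, 44 mm across, 75 mm high. Origin: centre of its underside.
- driver: Bystander: screwdriver lying on the bench along its own x.
There are look-alikes about, which are no part of the job. There is more than one size of the filter; the one meant has the size given above.

How it is judged:
By the outcome, as a careful person would: the job done as asked, in the order asked, and still so for the second after the job is handed in, with the robot touching nothing.
It also fails if it takes over 72 s, if anything falls off the work surface, if the arm or the gripper's body presses on something with over 40 N, if the wrist force passes 120 N, or if a joint passes its speed limit or range.

## Working session

There is one attempt and no reset: what is moved stays moved. The work goes in short steps, Python scripts to look and compute and a tool call to move; the robot and the scene stay as the last step left them, time stands still between calls to the robot, and variables do not carry over. Pictures are saved under pics/ and viewed, about 8 in all and at most 12, crops included, and the job is handed in when it is done.

Besides the shell and the picture viewer there is one more tool, called after "Emit:" by a JSON object that holds its "method" and its "body", one argument or row to a line. move_arm: Moves the arm, as the interface text tells. Its arguments: {"type":"object","properties":{"moves":{"type":"array","items":{"type":"object","properties":{"gripper":{"type":"number"},"xyz":{"type":"array","items":{"type":"number"}},"angular":{"type":"array","items":{"type":"number"}}}}}},"required":["moves"]}

```bash
ls; mkdir -p pics
cat > h.py <<'E'
import numpy as np, cv2
from bench import arm
from scipy.spatial.transform import Rotation as Rn
def cloud(name):
    c=arm.get_calibration(name); im,d=arm.get_image(name)
    K=np.array(c["camera_matrix"]);R=np.array(c["R"]);t=np.array(c["t"])
    v,u=np.mgrid[:384,:512]
    P=np.stack([(u-K[0,2])/K[0,0]*d,(v-K[1,2])/K[1,1]*d,d],-1)
    W=(P-t)@R
    W[d<=0]=np.nan
    return im,W
E
python3 - <<'E'
from h import *
s=arm.read_state();print(s)
out=[]
for n in("top","scene"):
    im,W=cloud(n);np.save(n+'.npy',W);cv2.imwrite(n+'.png',im);out.append(im)
    c=arm.get_calibration(n);print(n,c["camera_matrix"][0],(-np.array(c["R"]).T@c["t"]).round())
cv2.imwrite('pics/top1.png',cv2.resize(out[0],(800,600),interpolation=cv2.INTER_CUBIC))
cv2.imwrite('pics/scene1.png',cv2.resize(out[1],(800,600),interpolation=cv2.INTER_CUBIC))
E
```

```text
pics
{'clock': 0.0, 'joints': array([-9.19404983e-01,  3.85593926e-01,  6.62145850e-03, -4.96612253e-04,
       -1.19400392e+00, -2.58612829e-01]), 'joint_vel': array([-0.0006089 ,  0.0022959 ,  0.0007825 ,  0.00117309,  0.00159188,
       -0.00236528]), 'joint_efforts': array([-5.99032546e-06, -3.92287624e+01,  1.88404244e+01,  4.18621302e+00,
       -4.56668698e-03, -3.53432441e-06]), 'position': array([ 239.02323889, -576.85530547,  230.19767447]), 'ee_rot': array([-1.95039301e-01,  9.80794795e-01,  1.08055145e-03, -2.71720887e-04]), 'contact_force': array([ 0.05815466,  0.93555286, -0.16555217]), 'wrist_torque': array([-0.0486336 , -0.0209836 , -0.00896909]), 'gripper_width': 85.49080140873926}
top [392.7095644    0.         261.74550731] [ 330.    2. 1031.]
scene [414.01985706   0.         242.40769958] [ 911. -518. 1139.]
```

View pics/top1.png

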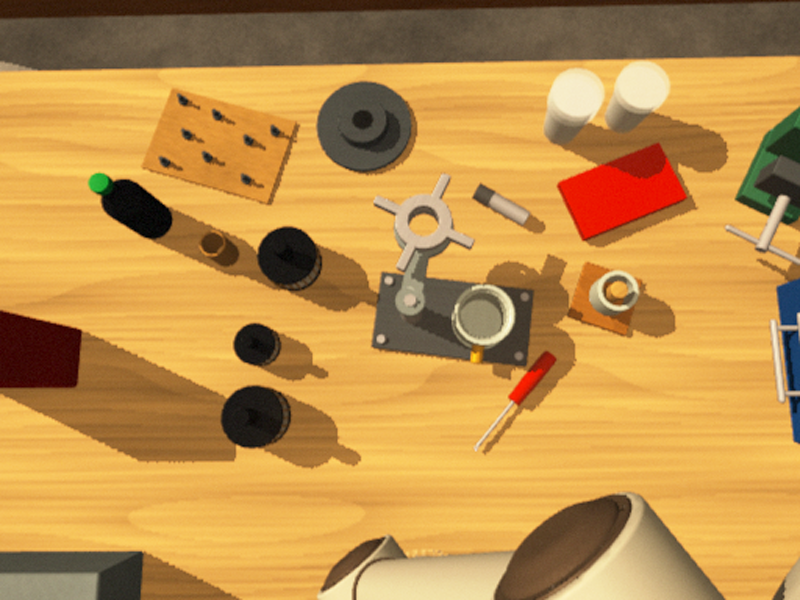

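View pics/scene1.png

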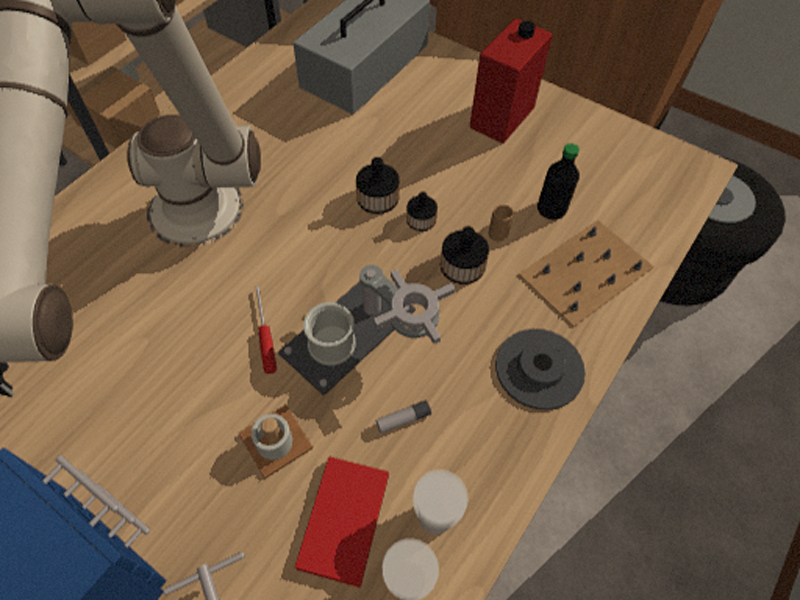

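The top view shows three filters, at display px (290,258), (257,345) and (255,416). The barrel is at (484,316), the column at (410,300), the ring at (423,222), and the spacer on its stand at (614,293). The arm is swung open. Next I measure sizes.

```bash
cat >> h.py <<'E'
def circ(P):
    # minimum enclosing circle after trimming; and algebraic fit on hull
    P=P.astype(np.float32); (x,y),r=cv2.minEnclosingCircle(P); return x,y,r
def layer(W,c,rad,z0,z1):
    m=(np.hypot(W[...,0]-c[0],W[...,1]-c[1])<rad)&(W[...,2]>z0)&(W[...,2]<z1)
    return W[m]
E
python3 - <<'E'
from h import *
T=np.load('top.npy');S=np.load('scene.npy')
def at(u,v): return T[int(v/1.5625),int(u/1.5625)]
for n,p in dict(fA=(290,250),fB=(257,340),fC=(255,410),rim=(484,316),col=(408,298),ring=(423,222),spacer=(600,290),core=(212,242)).items():
    w=at(*p);print(n,w.round())
    for nm,W in(('T',T),('S',S)):
        L=layer(W,w,70,15,200)
        h,e=np.histogram(L[:,2],bins=np.arange(15,200,5));print(nm,[(int(a),int(b)) for a,b in zip(e,h) if b>15])
E
```

```text
fA [581. 210.  91.]
T [(15, 19), (25, 23), (30, 17), (35, 21), (40, 17), (55, 18), (60, 509), (65, 430), (115, 17), (120, 73)]
S [(15, 24), (20, 20), (25, 32), (30, 22), (35, 23), (40, 27), (45, 35), (50, 18), (55, 22), (60, 248), (65, 231), (120, 29)]
fB [444. 267.  55.]
T [(40, 206), (45, 285), (80, 22), (85, 21)]
S [(15, 16), (20, 16), (25, 23), (35, 19), (40, 74), (45, 126)]
fC [332. 261.  73.]
T [(20, 17), (30, 18), (55, 20), (60, 697), (65, 388), (115, 24), (120, 74)]
S [(15, 26), (20, 23), (25, 28), (30, 29), (35, 21), (40, 22), (45, 30), (50, 21), (55, 30), (60, 186), (65, 198), (120, 26)]
rim [ 483. -101.   21.]
T [(15, 486), (20, 124), (25, 17), (30, 19), (35, 31), (40, 49), (45, 34), (50, 24), (55, 17), (60, 17), (65, 17), (80, 58), (85, 126), (90, 315), (95, 17)]
S [(15, 248), (20, 93), (25, 47), (30, 39), (35, 38), (40, 43), (45, 39), (50, 44), (55, 42), (60, 40), (65, 37), (70, 50), (75, 45), (80, 52), (85, 95), (90, 174), (95, 19)]
col [495.  21. 137.]
T [(15, 144), (125, 30), (130, 469), (135, 55), (160, 44), (165, 58)]
S [(15, 86), (120, 17), (125, 40), (130, 221), (135, 46), (160, 21), (165, 38)]
ring [652.  -1.   3.]
T [(130, 25), (140, 17), (145, 17), (150, 21), (155, 25), (160, 237), (165, 434)]
S [(125, 31), (130, 98), (145, 19), (150, 47), (155, 46), (160, 182), (165, 263)]
spacer [ 517. -284.   65.]
T [(15, 25), (20, 17), (25, 25), (30, 24), (35, 22), (40, 34), (45, 41), (50, 38), (55, 42), (60, 116), (65, 147), (80, 45), (85, 60)]
S [(15, 29), (20, 25), (25, 27), (30, 30), (35, 24), (40, 31), (45, 25), (50, 32), (55, 34), (60, 85), (65, 123), (80, 37), (85, 46)]
core [612. 353.  42.]
T [(15, 23), (20, 20), (25, 20), (30, 25), (35, 19), (40, 23), (45, 22), (50, 28), (55, 23), (60, 28), (65, 26), (70, 58), (75, 33)]
S [(35, 17), (40, 17), (45, 20), (50, 22), (55, 29), (60, 20), (65, 24), (70, 34), (75, 26)]
```

fB is the right size: cap about 45 mm, stem about 85 mm. A and C are about 63/122 mm. Next come the centres.

```bash
cat > m.py <<'E'
from h import *
from scipy.optimize import least_squares
T=np.load('top.npy');S=np.load('scene.npy')
def fill(L): # solid disc: bounding mid + MEC
    lo,hi=np.percentile(L[:,:2],[1,99],axis=0);return ((lo+hi)/2).round(1),(hi-lo).round(1),np.array(circ(L[:,:2])).round(1)
for n,c,rad,z0,z1 in [('fB cap',(444,267),45,40,50),('fB stem',(444,267),30,78,92),('rim',(470,-103),60,88,96),('colTop',(495,16),35,158,172),('flange+lugs',(610,0),110,155,172),('flange',(610,0),50,155,172),('spacer',(505,-285),50,59,70),('post',(505,-285),40,79,92),('core',(598,345),40,68,80),('swingarm',(555,8),90,127,136)]:
    for nm,W in(('T',T),('S',S)):
        L=layer(W,c,rad,z0,z1)
        if len(L)>5: print(n,nm,len(L),L[:,2].mean().round(1),*fill(L),L[:,:2].mean(0).round(1))
# filter top patch colours skip; base plate orientation
for nm,W in(('T',T),('S',S)):
    L=layer(W,(480,-60),170,9,16)
    L=L[(L[:,1]>-190)]
    r=cv2.minAreaRect(L[:,:2].astype(np.float32));print('plate',nm,r)
    # stand
    L=layer(W,(505,-285),75,7,14);print('stand',nm,len(L),cv2.minAreaRect(L[:,:2].astype(np.float32)))
E
python3 m.py
python3 - <<'E'
import cv2;im=cv2.imread('top.png')
cv2.imwrite('pics/crop.png',cv2.resize(im[100:240,220:420],(800,560),interpolation=cv2.INTER_CUBIC))
E
```

```text
fB cap T 491 45.3 [439.  274.4] [63.8 63.9] [439.4 274.8  34.2] [439.  273.4]
fB cap S 200 45.4 [436.8 273.6] [64.1 66.4] [437.7 272.7  35.8] [439.9 269.6]
fB stem T 46 84.6 [439.5 275.1] [16.4 16.9] [439.2 275.    9.1] [439.5 274.4]
fB stem S 24 84.4 [436.9 272.8] [16.2 18.2] [435.7 272.   10.7] [437.8 272. ]
rim T 389 91.8 [476.2 -93.6] [90.4 91.6] [476.8 -94.3  47.2] [477.4 -95.4]
rim S 226 92.0 [473.4 -95. ] [92.9 89.9] [473.5 -95.1  47.7] [471.4 -92.2]
flange+lugs T 1194 165.1 [603.2  -1.5] [135.1 134.7] [604.5  -1.6  80. ] [602.9  -2. ]
flange+lugs S 805 164.8 [603.7  -6.5] [136.6 136.8] [603.1  -4.2  80.2] [604.4  -6.7]
flange T 838 165.3 [606.2   1.4] [85.8 86.8] [6.098e+02 2.000e-01 4.970e+01] [605.2  -1.4]
flange S 551 165.0 [605.4  -1. ] [85.7 88.5] [610.  -0.  50.] [606.5  -4.2]
spacer T 189 64.9 [ 515.7 -306.2] [63.3 55.5] [ 515.8 -310.    32.7] [ 511.3 -299.9]
spacer S 139 65.3 [ 514.  -306.9] [63.9 50.9] [ 513.8 -312.4   32.9] [ 512.6 -303. ]
post T 106 85.0 [ 513.5 -306.3] [24.9 27. ] [ 514.6 -306.1   14. ] [ 513.5 -305.6]
post S 86 85.0 [ 512.3 -309. ] [25.3 24.7] [ 512.7 -308.9   14.2] [ 512.5 -309.1]
core T 100 74.1 [599.8 340.7] [42.5 43.3] [599.2 340.9  22.7] [600.  339.9]
core S 70 73.8 [598.2 338. ] [41.6 44.1] [598.1 337.6  23.5] [598.6 338.1]
swingarm T 669 132.4 [549.5   1.4] [155.4  81.1] [547.1  -2.7  81.5] [529.4  10.9]
swingarm S 405 132.1 [555.9  -5.6] [172.3  86.7] [555.7   7.5  88.7] [5.44e+02 5.00e-01]
plate T ((441.5539245605469, -50.73493957519531), (272.9245910644531, 211.9147491455078), 82.07386779785156)
stand T 730 ((514.5731811523438, -306.204345703125), (101.05475616455078, 100.86624145507812), 69.9853515625)
plate S ((445.02850341796875, -56.33879089355469), (276.7782287597656, 200.50999450683594), 82.90576934814453)
stand S 552 ((513.9002075195312, -293.9792175292969), (134.91798400878906, 112.4514389038086), 61.47983932495117)
```

View pics/crop.png

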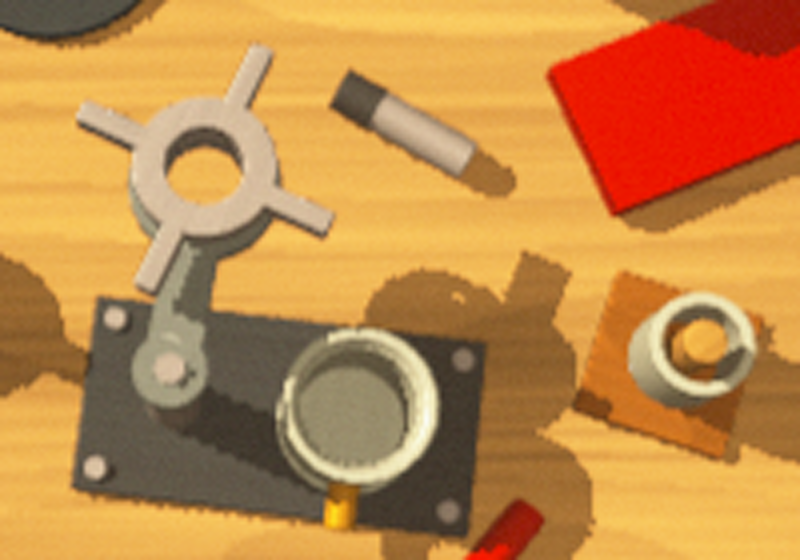

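Crop: the ring's lugs point at about -26, 64, 154 and -116° world. The arm is open by about 85°, the barrel is near (475,-95), and the spacer is around its post at (513,-307). I fly over the barrel first, with the tool squared to the world.

Emit:
{"method": "move_arm", "body": {
  "moves": [
    {"gripper":0.0,"xyz":[-13,12,-2],"angular":[0,0,0.13]},
    {"gripper":0.0,"xyz":[-27,24,-4],"angular":[0,0,0.26]},
    {"gripper":0.0,"xyz":[-40.3,35.5,-7],"angular":[0,0,0.393]},
    {"gripper":0.0,"xyz":[-40.3,35.5,-7],"angular":[0,0,0.393]},
    {"gripper":0.0,"xyz":[-40.3,35.5,-7],"angular":[0,0,0.393]},
    {"gripper":0.0,"xyz":[-40.3,35.5,-7],"angular":[0,0,0.393]},
    {"gripper":0.0,"xyz":[-40.3,35.5,-7],"angular":[0,0,0.393]},
    {"gripper":0.0,"xyz":[-40.3,35.5,-7],"angular":[0,0,0.393]},
    {"gripper":0.0,"xyz":[-40.3,35.5,-7],"angular":[0,0,0.393]},
    {"gripper":0.0,"xyz":[-40.3,35.5,-7],"angular":[0,0,0.393]}
  ]
}}

```text
clock: 1.35
position: [476.6, -92.9, 301.2]
ee_rot: [-0.002, 1.0, 0.0, -0.0]
contact_force: [0.3, -0.6, -0.1]
gripper_width: 42.4
```

```bash
cat > st.py <<'E'
from h import *
s=arm.read_state();q=Rn.from_quat(s['ee_rot'])
print(s['clock'],s['position'].round(1),q.as_matrix().round(3).tolist(),s['contact_force'].round(1),s['wrist_torque'].round(2),s['gripper_width'].round(1),s['joints'].round(2))
E
python3 st.py
python3 - <<'E'
from h import *
c=arm.get_calibration('wrist');print(np.array(c['R']).round(3),(-np.array(c["R"]).T@c["t"]).round(1))
im,W=cloud('wrist');np.save('w1.npy',W);cv2.imwrite('pics/w1.png',im)
L=layer(W,(475,-95),55,86,97)
print(len(L),L.mean(0),circ(L[:,:2]),np.percentile(L[:,:2],[1,99],axis=0))
E
```

```text
[[-0.004  1.     0.   ]
 [ 0.964  0.003  0.266]
 [ 0.266  0.001 -0.964]] [409.6 -93.  444.1]
1792 [473.42307314 -96.62741521  91.20656801] (473.73345947265625, -96.4999771118164, 47.28872299194336) [[ 428.03920915 -141.8881178 ]
 [ 518.85614925  -51.10194466]]Traceback (most recent call last):
  File "st.py", line 3, in <module>
    print(s['clock'],s['position'].round(1),q.as_matrix().round(3).tolist(),s['contact_force'].round(1),s['wrist_torque'].round(2),s['gripper_width'].round(1),s['joints'].round(2))
                                                                                                                                   ^^^^^^^^^^^^^^^^^^^^^^^^
AttributeError: 'float' object has no attribute 'round'
```

View pics/w1.png

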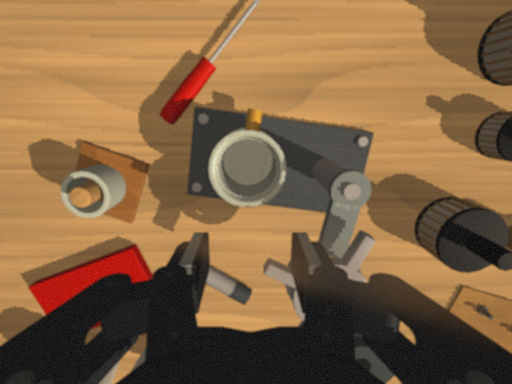

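Wrist view: barrel mouth at px (247,168), column at (350,188), stand at (95,190). The barrel centre from the wrist is (473.5,-96.6), which agrees with the others to about 2 mm. On to the filter.

Emit:
{"method": "move_arm", "body": {
  "moves": [
    {"gripper":0.0,"xyz":[0.8,6,0],"angular":[0,0,0]},
    {"gripper":0.0,"xyz":[1.5,12,2],"angular":[0,0,0]},
    {"gripper":0.0,"xyz":[2.2,18,4],"angular":[0,0,0]},
    {"gripper":0.0,"xyz":[3,24,6],"angular":[0,0,0]},
    {"gripper":0.0,"xyz":[3.5,30,8],"angular":[0,0,0]},
    {"gripper":0.0,"xyz":[3.9,36.7,10],"angular":[0,0,0]},
    {"gripper":0.0,"xyz":[3.9,36.7,10],"angular":[0,0,0]},
    {"gripper":0.0,"xyz":[3.9,36.7,10],"angular":[0,0,0]}
  ]
}}

```text
clock: 2.4
position: [436.6, 271.2, 200.6]
ee_rot: [0.0, 1.0, -0.001, -0.001]
contact_force: [0.2, -0.0, 1.3]
gripper_width: 42.6
```

```bash
sed -i "s/s\['gripper_width'\].round(1)/round(s['gripper_width'],1)/" st.py; python3 st.py
python3 - <<'E'
from h import *
W1=np.load('w1.npy')
for n,c,rad,z0,z1 in [('spacer',(513,-307),42,60,70),('post',(513,-307),30,79,92),('colTop',(486,19),26,128,175)]:
    L=layer(W1,c,rad,z0,z1)
    if len(L): print(n,len(L),L.mean(0).round(1),np.round(circ(L[:,:2]),1),np.percentile(L[:,:2],[1,99],axis=0).mean(0))
im,W=cloud('wrist');np.save('w2.npy',W);cv2.imwrite('pics/w2.png',im)
for n,c,rad,z0,z1 in [('cap',(438,274),45,41,50),('stem',(438,274),20,80,90)]:
    L=layer(W,c,rad,z0,z1)
    if len(L): print(n,len(L),L.mean(0).round(1),np.round(circ(L[:,:2]),1),np.percentile(L[:,:2],[1,99],axis=0).mean(0))
E
```

```text
2.4 [436.6 271.2 200.6] [[-1.0, 0.0, -0.001], [0.0, 1.0, -0.002], [0.001, -0.002, -1.0]] [ 0.2 -0.   1.3] [-0.02 -0.01 -0.  ] 42.6 [ 0.87  0.22 -0.31 -0.   -1.04 -2.44]
spacer 1012 [ 511.6 -311.6   64.6] [ 513.3 -313.4   33.5] [ 512.73782252 -312.87276088]
post 391 [ 510.1 -307.3   84.6] [ 511.6 -308.8   14.5] [ 510.40971574 -308.21373489]
colTop 1297 [488.7  16.7 132.9] [490.   17.3  23. ] [489.2275485   16.92933883]
cap 2819 [434.6 273.   45.3] [436.6 273.   33.8] [436.47953858 272.95778752]
stem 303 [436.  273.1  85. ] [436.6 273.1   8.9] [436.4271623  273.16565439]
```

The filter stem is at (436.5,273.1), with cap and stem heights right. Descending to grip the stem.

Emit:
{"method": "move_arm", "body": {
  "moves": [
    {"gripper":0.0,"xyz":[0,0.2,4],"angular":[0,0,0]},
    {"gripper":0.0,"xyz":[0,0.2,8],"angular":[0,0,0]},
    {"gripper":0.0,"xyz":[0,0.2,11],"angular":[0,0,0]},
    {"gripper":0.0,"xyz":[0,0.2,13.5],"angular":[0,0,0]},
    {"gripper":0.0,"xyz":[0,0.2,14.3],"angular":[0,0,0]},
    {"gripper":0.0,"xyz":[0,0.2,14.3],"angular":[0,0,0]},
    {"gripper":-1,"xyz":[0,0.2,14.3],"angular":[0,0,0]},
    {"gripper":-1,"xyz":[0,0.2,14.3],"angular":[0,0,0]},
    {"gripper":-1,"xyz":[0,0.2,14.3],"angular":[0,0,0]},
    {"gripper":-1,"xyz":[0,0.2,14.3],"angular":[0,0,0]}
  ]
}}

```text
clock: 3.7
position: [437.4, 274.2, 59.5]
ee_rot: [-0.0, 1.0, 0.0, 0.001]
contact_force: [0.0, -1.8, 5.9]
gripper_width: 15.9
```

Emit:
{"method": "move_arm", "body": {
  "moves": [
    {"gripper":-1,"xyz":[0,0,-2],"angular":[0,0,0]},
    {"gripper":-1,"xyz":[0,0,-6],"angular":[0,0,0]},
    {"gripper":-1,"xyz":[0,0,-11],"angular":[0,0,0]},
    {"gripper":-1,"xyz":[0,-2,-16],"angular":[0,0,0]},
    {"gripper":-1,"xyz":[-0.5,-6,-20],"angular":[0,0,0]},
    {"gripper":-1,"xyz":[-1,-11,-20],"angular":[0,0,0]},
    {"gripper":-1,"xyz":[-1.6,-16,-20],"angular":[0,0,0]},
    {"gripper":-1,"xyz":[-2.2,-21,-20],"angular":[0,0,0]},
    {"gripper":-1,"xyz":[-2.7,-26,-20],"angular":[0,0,0]},
    {"gripper":-1,"xyz":[-3.2,-31,-20],"angular":[0,0,0]}
  ]
}}

```text
clock: 4.95
position: [468.2, -37.4, 258.0]
ee_rot: [-0.0, 1.0, 0.0, -0.0]
contact_force: [0.6, -0.0, -1.5]
gripper_width: 16.3
```

Emit:
{"method": "move_arm", "body": {
  "moves": [
    {"gripper":-1,"xyz":[-0.4,-4,0],"angular":[0,0,0]},
    {"gripper":-1,"xyz":[-0.5,-6,2],"angular":[0,0,0]},
    {"gripper":-1,"xyz":[-0.5,-6,6],"angular":[0,0,0]},
    {"gripper":-1,"xyz":[-0.5,-6,9],"angular":[0,0,0]},
    {"gripper":-1,"xyz":[-0.5,-6,9],"angular":[0,0,0]},
    {"gripper":-1,"xyz":[-0.5,-6,9],"angular":[0,0,0]}
  ]
}}

```text
clock: 5.7
position: [474.6, -96.0, 169.4]
ee_rot: [-0.0, 1.0, -0.0, 0.001]
contact_force: [-0.5, 0.1, -1.2]
gripper_width: 16.6
```

```bash
python3 st.py
python3 - <<'E'
from h import *
im,W=cloud('wrist');np.save('w3.npy',W)
cv2.imwrite('pics/w3.png',im)
L=layer(W,(474,-96),55,88,97);print('rim w',len(L))
for n in('top','scene'):
    im,W=cloud(n)
    for nm,rad,z0,z1 in(('rim',52,88,96),('cap',45,140,160)):
        L=layer(W,(474,-96),rad,z0,z1)
        if len(L)>5:print(n,nm,len(L),L.mean(0).round(1),np.round(circ(L[:,:2]),1))
E
```

```text
5.7 [474.6 -96.  169.4] [[-1.0, -0.0, 0.002], [-0.0, 1.0, -0.0], [-0.002, -0.0, -1.0]] [-0.5  0.1 -1.2] [-0.01 -0.05 -0.02] 16.6 [ 0.14  0.2  -0.42  0.   -0.94 -1.71]
rim w 2112
top rim 198 [451.5 -89.7  91.9] [472.5 -93.4  46.7]
top cap 244 [458.2 -88.  155.1] [467.6 -91.7  31.9]
scene rim 145 [ 484.3 -107.4   92.4] [473.9 -95.7  47.5]
scene cap 295 [ 485.6 -103.2  154.3] [475.9 -95.8  34.2]
```

View pics/w3.png

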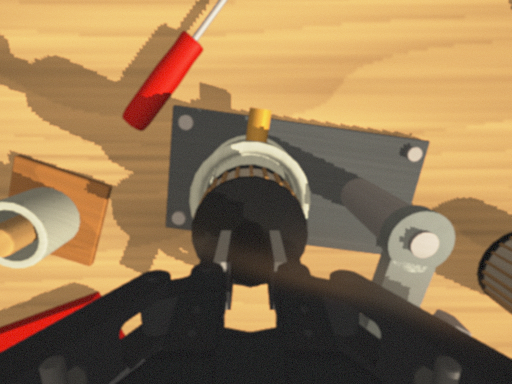

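Filter held upright over the mouth (stem px 250,235, concentric with the barrel at 250,190 allowing for perspective). The scene camera puts cap and rim within 2 mm. Lowering.

Emit:
{"method": "move_arm", "body": {
  "moves": [
    {"gripper":-1,"xyz":[0.1,0,1],"angular":[0,0,0]},
    {"gripper":-1,"xyz":[0.1,0,2],"angular":[0,0,0]},
    {"gripper":-1,"xyz":[0.1,0,2.7],"angular":[0,0,0]},
    {"gripper":-1,"xyz":[0.1,0,3.4],"angular":[0,0,0]},
    {"gripper":-1,"xyz":[0.1,0,4.1],"angular":[0,0,0]},
    {"gripper":-1,"xyz":[0.1,0,4.1],"angular":[0,0,0]}
  ]
}}

```text
clock: 6.6
position: [472.4, -96.2, 126.6]
ee_rot: [0.0, 1.0, -0.0, -0.001]
contact_force: [0.1, 0.8, -1.9]
gripper_width: 16.0
```

```bash
python3 st.py
```

```text
6.6 [472.4 -96.2 126.6] [[-1.0, 0.0, -0.001], [0.0, 1.0, -0.0], [0.001, -0.0, -1.0]] [ 0.1  0.8 -1.9] [ 0.04 -0.   -0.03] 16.0 [ 0.14  0.25 -0.48 -0.   -0.84 -1.71]
```

Emit:
{"method": "move_arm", "body": {
  "moves": [
    {"gripper":-1,"xyz":[-0.1,0,1],"angular":[0,0,0]},
    {"gripper":-1,"xyz":[-0.1,0,2],"angular":[0,0,0]},
    {"gripper":-1,"xyz":[-0.1,0,3],"angular":[0,0,0]},
    {"gripper":-1,"xyz":[-0.1,0,4],"angular":[0,0,0]},
    {"gripper":-1,"xyz":[-0.1,0,4.9],"angular":[0,0,0]},
    {"gripper":-1,"xyz":[-0.1,0,5.3],"angular":[0,0,0]},
    {"gripper":-1,"xyz":[-0.1,0,5.3],"angular":[0,0,0]}
  ]
}}

```text
clock: 7.48
position: [473.6, -96.2, 74.0]
ee_rot: [0.0, 1.0, -0.0, -0.0]
contact_force: [0.3, 0.2, -1.7]
gripper_width: 16.2
```

```bash
python3 st.py
```

```text
7.475 [473.6 -96.2  74. ] [[-1.0, 0.0, -0.001], [0.0, 1.0, -0.0], [0.001, -0.0, -1.0]] [ 0.3  0.2 -1.7] [ 0.03 -0.01  0.02] 16.2 [ 0.14  0.33 -0.54  0.   -0.7  -1.71]
```

Emit:
{"method": "move_arm", "body": {
  "moves": [
    {"gripper":-0.3,"xyz":[0,0,0],"angular":[0,0,0]},
    {"gripper":-0.3,"xyz":[0,0,0],"angular":[0,0,0]},
    {"gripper":-0.3,"xyz":[0,0,-2],"angular":[0,0,0]},
    {"gripper":-0.3,"xyz":[0,0,-6],"angular":[0,0,0]},
    {"gripper":0.2,"xyz":[0,0,-11],"angular":[0,0,0]},
    {"gripper":1,"xyz":[-1,-4,-14],"angular":[0,0,0]},
    {"gripper":1,"xyz":[-2,-10,-14],"angular":[0,0,0]},
    {"gripper":1,"xyz":[-3,-16,-14],"angular":[0,0,0]},
    {"gripper":1,"xyz":[-4,-21.4,-14],"angular":[0,0,0]},
    {"gripper":1,"xyz":[-4,-21.4,-14],"angular":[0,0,0]}
  ]
}}

```text
clock: 8.72
position: [513.6, -313.5, 213.7]
ee_rot: [0.002, 1.0, -0.0, -0.0]
contact_force: [-0.1, 0.9, -0.5]
gripper_width: 85.6
```

```bash
python3 st.py
python3 - <<'E'
from h import *
im,W=cloud('wrist');cv2.imwrite('pics/w4.png',im)
for nm,W in(('w',W),('top',cloud('top')[1]),('scene',cloud('scene')[1])):
  for n,c,rad,z0,z1 in [('spacer',(513,-311),40,62,69),('post',(513,-308),20,80,90),('cap',(474,-96),34,50,64),('stem',(474,-96),34,94,101)]:
    L=layer(W,c,rad,z0,z1)
    if len(L)>5: print(nm,n,len(L),L.mean(0).round(1),np.round(circ(L[:,:2]),1),np.percentile(L[:,:2],[1,99],axis=0).mean(0).round(1))
E
```

```text
8.725 [ 513.6 -313.5  213.7] [[-1.0, 0.005, -0.0], [0.005, 1.0, -0.0], [0.0, -0.0, -1.0]] [-0.1  0.9 -0.5] [0.07 0.05 0.02] 85.6 [-0.28  0.36 -0.08  0.   -1.13 -1.3 ]
w spacer 1392 [ 511.9 -313.5   65. ] [ 513.3 -313.7   32.8] [ 513.2 -313.7]
w post 633 [ 510.4 -309.2   85. ] [ 511.2 -309.1   13.8] [ 510.9 -309.3]
w cap 1869 [473.  -92.6  57.4] [473.3 -95.5  33.1] [473.6 -90.3]
w stem 363 [472.9 -98.5  97. ] [473.1 -97.7   9.3] [472.9 -97.9]
top cap 474 [474.9 -96.   57.4] [474.7 -96.2  33.6] [475.1 -95.7]
top stem 39 [475.7 -95.2  97.3] [476.1 -95.3   8.7] [476.2 -95.4]
scene spacer 183 [ 514.8 -313.9   65.3] [ 514.3 -312.4   33.3] [ 513.9 -313.2]
scene post 84 [ 512.4 -309.    85. ] [ 511.4 -307.7   14.4] [ 512.1 -309.1]
scene cap 213 [471.7 -93.4  57.7] [471.1 -93.6  32.2] [470.5 -92. ]
scene stem 24 [473.8 -96.9  97.6] [473.6 -96.2   8.7] [473.8 -96.7]
```

View pics/w4.png

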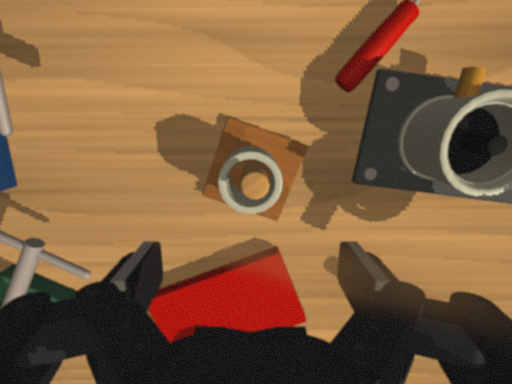

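The filter is seated (cap 57.4, stem top 97). In the wrist view the spacer is at px (251,181), centre (513.4,-313.5), straight under the TCP. Gripping its upper part.

Emit:
{"method": "move_arm", "body": {
  "moves": [
    {"gripper":1,"xyz":[0,0,5],"angular":[0,0,0]},
    {"gripper":1,"xyz":[0,0,9],"angular":[0,0,0]},
    {"gripper":1,"xyz":[0,0,13],"angular":[0,0,0]},
    {"gripper":1,"xyz":[0,0,16],"angular":[0,0,0]},
    {"gripper":1,"xyz":[0,0,17.3],"angular":[0,0,0]},
    {"gripper":1,"xyz":[0,0,17.3],"angular":[0,0,0]},
    {"gripper":-1,"xyz":[0,0,17.3],"angular":[0,0,0]},
    {"gripper":-1,"xyz":[0,0,17.3],"angular":[0,0,0]},
    {"gripper":-1,"xyz":[0,0,17.3],"angular":[0,0,0]}
  ]
}}

```text
clock: 10.0
position: [515.4, -310.8, 44.1]
ee_rot: [-0.0, 1.0, -0.001, 0.002]
contact_force: [-0.3, 0.5, 5.4]
gripper_width: 64.0
```

```bash
python3 st.py
```

```text
10.0 [ 515.4 -310.8   44.1] [[-1.0, -0.001, 0.005], [-0.001, 1.0, -0.002], [-0.005, -0.002, -1.0]] [-0.3  0.5  5.4] [0.27 0.03 0.03] 64.0 [-0.27  0.53 -0.28  0.   -0.76 -1.3 ]
```

Emit:
{"method": "move_arm", "body": {
  "moves": [
    {"gripper":-1,"xyz":[0,0,-1],"angular":[0,0,0]},
    {"gripper":-1,"xyz":[0,0,-3],"angular":[0,0,0]},
    {"gripper":-1,"xyz":[0,0,-6],"angular":[0,0,0]},
    {"gripper":-1,"xyz":[0,0,-10],"angular":[0,0,0]},
    {"gripper":-1,"xyz":[0,0,-14],"angular":[0,0,0]},
    {"gripper":-1,"xyz":[0.5,3,-16],"angular":[0,0,0]},
    {"gripper":-1,"xyz":[1.5,8,-16],"angular":[0,0,0]},
    {"gripper":-1,"xyz":[2.5,13,-16],"angular":[0,0,0]},
    {"gripper":-1,"xyz":[3.5,18,-16],"angular":[0,0,0]},
    {"gripper":-1,"xyz":[4,21.6,-16],"angular":[0,0,0]}
  ]
}}

```text
clock: 11.25
position: [472.7, -92.5, 202.2]
ee_rot: [-0.0, 1.0, 0.0, 0.001]
contact_force: [-0.2, 0.1, -2.0]
gripper_width: 63.8
```

Emit:
{"method": "move_arm", "body": {
  "moves": [
    {"gripper":-1,"xyz":[0,0,1.5],"angular":[0,0,0]},
    {"gripper":-1,"xyz":[0,0,3],"angular":[0,0,0]},
    {"gripper":-1,"xyz":[0,0,3],"angular":[0,0,0]}
  ]
}}

```text
clock: 11.62
position: [472.6, -94.1, 171.0]
ee_rot: [0.0, 1.0, 0.0, -0.001]
contact_force: [0.4, 0.1, -2.0]
gripper_width: 63.5
```

```bash
python3 st.py
python3 - <<'E'
from h import *
z=arm.read_state()['position'][2]
for nm in('wrist','top','scene'):
  im,W=cloud(nm)
  if nm=='wrist': cv2.imwrite('pics/w5.png',im)
  for n,c,rad,z0,z1 in [('spacer',(474,-96),42,z+10,z+32),('rim',(474,-96),52,88,96),('spacerall',(474,-96),40,105,230)]:
    L=layer(W,c,rad,z0,z1)
    if len(L)>5: print(nm,n,len(L),L.mean(0).round(1),np.round(circ(L[:,:2]),1),np.percentile(L,[1,99],axis=0).round(1).tolist())
E
```

```text
11.625 [472.6 -94.1 171. ] [[-1.0, 0.0, -0.002], [0.0, 1.0, 0.0], [0.002, 0.0, -1.0]] [ 0.4  0.1 -2. ] [ 0.03 -0.03 -0.03] 63.5 [ 0.14  0.2  -0.42 -0.   -0.95 -1.71]
wrist spacer 9365 [470.  -94.4 191.1] [464.  -96.5  40.7] [[438.9, -132.2, 181.4], [501.6, -57.9, 202.0]]
wrist rim 2700 [463.6 -96.5  91.6] [473.6 -96.6  47.2] [[428.0, -142.2, 88.1], [517.9, -50.7, 93.7]]
wrist spacerall 16889 [471.5 -95.  185. ] [465.9 -96.3  38.8] [[438.6, -131.9, 140.7], [500.7, -59.0, 228.0]]
top spacer 127 [451.5 -85.  191.7] [459.8 -86.4  31.8] [[442.0, -117.1, 181.5], [465.6, -56.3, 197.7]]
top rim 215 [452.7 -91.3  92. ] [472.2 -93.2  46.6] [[430.8, -138.9, 88.3], [485.0, -47.7, 95.9]]
top spacerall 193 [450.9 -83.  180.7] [460.  -87.5  30.7] [[442.0, -115.6, 140.5], [465.9, -58.6, 197.1]]
scene spacer 182 [486.  -92.  191.6] [482.8 -95.9  40. ] [[450.1, -134.4, 181.4], [505.6, -57.6, 201.9]]
scene rim 180 [ 478.7 -102.2   92. ] [473.9 -95.5  47.2] [[429.6, -140.3, 88.2], [520.0, -51.8, 95.6]]
scene spacerall 467 [484.  -94.5 177.2] [479.5 -96.2  38.9] [[449.6, -134.1, 140.4], [505.8, -59.3, 228.3]]
```

View pics/w5.png

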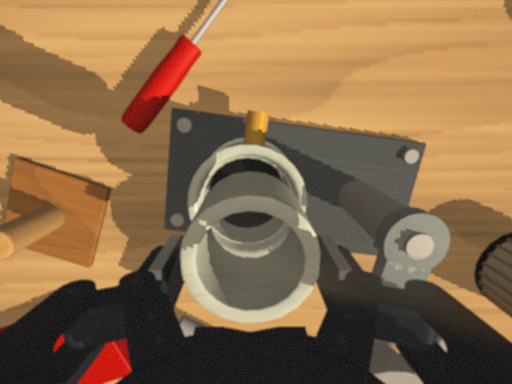

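Spacer held upright and roughly over the barrel (px 250,255; mouth at 248,190). Next I measure its centre and top height precisely.

Run:
```python
from h import *
from scipy.optimize import least_squares
im,W=cloud('wrist')
m=np.isfinite(W[...,2])&(abs(W[...,1]+96)<29)&(np.hypot(W[...,0]-473,W[...,1]+96)<45)&(W[...,2]>130)
P=W[m];h,e=np.histogram(P[:,2],np.arange(130,215,2));print(list(zip(e.astype(int),h)))
zt=e[h.argmax()]+1;L=P[abs(P[:,2]-zt)<3];r=np.hypot(L[:,0]-473,L[:,1]+95);L=L[r>20]
# annulus 25..33 : mean radius 29
f=least_squares(lambda p:np.maximum(0,np.abs(np.hypot(L[:,0]-p[0],L[:,1]-p[1])-29)-4),[473,-95],loss='soft_l1')
print(zt,L[:,2].mean(),len(L),f.x,np.percentile(L,[2,98],axis=0))
```

```text
[(np.int64(130), np.int64(0)), (np.int64(132), np.int64(0)), (np.int64(134), np.int64(0)), (np.int64(136), np.int64(0)), (np.int64(138), np.int64(30)), (np.int64(140), np.int64(147)), (np.int64(142), np.int64(180)), (np.int64(144), np.int64(179)), (np.int64(146), np.int64(206)), (np.int64(148), np.int64(204)), (np.int64(150), np.int64(197)), (np.int64(152), np.int64(221)), (np.int64(154), np.int64(219)), (np.int64(156), np.int64(245)), (np.int64(158), np.int64(227)), (np.int64(160), np.int64(250)), (np.int64(162), np.int64(264)), (np.int64(164), np.int64(283)), (np.int64(166), np.int64(286)), (np.int64(168), np.int64(289)), (np.int64(170), np.int64(288)), (np.int64(172), np.int64(320)), (np.int64(174), np.int64(318)), (np.int64(176), np.int64(341)), (np.int64(178), np.int64(349)), (np.int64(180), np.int64(366)), (np.int64(182), np.int64(383)), (np.int64(184), np.int64(391)), (np.int64(186), np.int64(428)), (np.int64(188), np.int64(420)), (np.int64(190), np.int64(680)), (np.int64(192), np.int64(4564)), (np.int64(194), np.int64(668)), (np.int64(196), np.int64(0)), (np.int64(198), np.int64(0)), (np.int64(200), np.int64(0)), (np.int64(202), np.int64(0)), (np.int64(204), np.int64(0)), (np.int64(206), np.int64(0)), (np.int64(208), np.int64(0)), (np.int64(210), np.int64(0)), (np.int64(212), np.int64(0))]
193 193.05710653705324 5912 [472.23022714 -94.23053347] [[ 441.03324132 -123.81916865  190.48487612]
 [ 502.46409693  -67.81539827  194.52702026]]
```

Emit:
{"method": "move_arm", "body": {
  "moves": [
    {"gripper":-1,"xyz":[-0.1,-0.2,1.5],"angular":[0,0,0]},
    {"gripper":-1,"xyz":[-0.1,-0.2,3],"angular":[0,0,0]},
    {"gripper":-1,"xyz":[-0.1,-0.2,4],"angular":[0,0,0]},
    {"gripper":-1,"xyz":[-0.1,-0.2,5],"angular":[0,0,0]},
    {"gripper":-1,"xyz":[-0.1,-0.2,5.7],"angular":[0,0,0]},
    {"gripper":-1,"xyz":[-0.1,-0.2,6.3],"angular":[0,0,0]},
    {"gripper":-1,"xyz":[-0.1,-0.2,6.3],"angular":[0,0,0]}
  ]
}}

```text
clock: 12.7
position: [474.5, -96.2, 108.0]
ee_rot: [0.0, 1.0, -0.0, -0.0]
contact_force: [0.9, -0.1, -1.4]
gripper_width: 63.9
```

```bash
python3 st.py
```

```text
12.7 [474.5 -96.2 108. ] [[-1.0, 0.0, -0.001], [0.0, 1.0, -0.0], [0.001, -0.0, -1.0]] [ 0.9 -0.1 -1.4] [ 0.04  0.04 -0.02] 63.9 [ 0.14  0.28 -0.5  -0.   -0.79 -1.71]
```

Emit:
{"method": "move_arm", "body": {
  "moves": [
    {"gripper":-1,"xyz":[0,0,0.6],"angular":[0,0,0]},
    {"gripper":-1,"xyz":[0,0,1.2],"angular":[0,0,0]},
    {"gripper":-1,"xyz":[0,0,1.5],"angular":[0,0,0]},
    {"gripper":-1,"xyz":[0,0,1.5],"angular":[0,0,0]},
    {"gripper":0.9,"xyz":[0,0,1.5],"angular":[0,0,0]},
    {"gripper":0.9,"xyz":[0,0,1.5],"angular":[0,0,0]},
    {"gripper":0.9,"xyz":[0,0,0],"angular":[0,0,0]},
    {"gripper":0.9,"xyz":[0,0,-5],"angular":[0,0,0]},
    {"gripper":-1,"xyz":[0,0,-11],"angular":[0,0,0]},
    {"gripper":-1,"xyz":[0,0,-15],"angular":[0,0,0]}
  ]
}}

```text
clock: 13.95
position: [475.4, -96.2, 261.7]
ee_rot: [-0.0, 1.0, 0.0, 0.002]
contact_force: [0.9, 0.7, -0.0]
gripper_width: 46.6
```

```bash
python3 st.py
python3 - <<'E'
from h import *
for nm in('wrist','top','scene'):
  im,W=cloud(nm);np.save('a_'+nm+'.npy',W);cv2.imwrite('a_%s.png'%nm,im)
  for n,c,rad,z0,z1 in [('spacer',(474,-96),42,107,118),('ring',(604,-3),48,155,172),('lugs',(604,-3),95,155,172)]:
    L=layer(W,c,rad,z0,z1)
    if len(L)>5: print(nm,n,len(L),L.mean(0).round(1),np.round(circ(L[:,:2]),1),np.percentile(L,[1,99],axis=0).round(1).tolist())
E
cp a_wrist.png pics/w6.png
```

```text
13.95 [475.4 -96.2 261.7] [[-1.0, -0.0, 0.004], [-0.0, 1.0, 0.0], [-0.004, 0.0, -1.0]] [ 0.9  0.7 -0. ] [ 0.   -0.01 -0.02] 46.6 [ 0.14  0.12 -0.28  0.   -1.17 -1.71]
wrist spacer 1410 [471.9 -96.2 111.9] [473.  -96.1  32.9] [[441.0, -127.4, 107.5], [503.6, -65.1, 113.8]]
wrist ring 353 [615.6  -2.3 164.5] [599.5  -5.1  44.1] [[558.5, -46.2, 156.1], [638.3, 23.9, 166.8]]
wrist lugs 1602 [569.3 -16.1 163.7] [578.7 -12.5  66.1] [[528.7, -76.9, 155.4], [636.1, 33.7, 166.8]]
top spacer 224 [471.3 -93.2 112. ] [475.5 -94.   32.7] [[443.9, -124.6, 107.8], [502.7, -63.1, 115.8]]
top lugs 47 [667.5 -32.6 165.5] [666.3 -30.8  12.3] [[658.4, -41.1, 162.6], [677.3, -22.3, 168.8]]
scene spacer 177 [473.9 -96.2 111.8] [472.5 -97.4  34.2] [[441.5, -127.5, 107.0], [505.0, -65.0, 116.5]]
scene ring 546 [604.4  -5.5 164.7] [603.7  -3.4  47.9] [[562.8, -45.2, 155.9], [644.3, 37.6, 170.1]]
scene lugs 811 [604.6  -6.8 164.5] [602.8  -5.8  80.5] [[535.2, -74.1, 155.8], [672.5, 61.9, 169.8]]
```

The spacer is seated: top at 112 mm, concentric. The ring lugs are still at -26, 64, 154 and -116°. I go to the free side of the 64° lug, fingers shut.

Emit:
{"method": "move_arm", "body": {
  "moves": [
    {"gripper":-1,"xyz":[-4,5,0],"angular":[0,0,0]},
    {"gripper":-1,"xyz":[-8,10,0],"angular":[0,0,0]},
    {"gripper":-1,"xyz":[-12.2,15.5,0],"angular":[0,0,0]},
    {"gripper":-1,"xyz":[-12.2,15.5,0],"angular":[0,0,0]},
    {"gripper":-1,"xyz":[-12.2,15.5,4],"angular":[0,0,0]},
    {"gripper":-1,"xyz":[-12.2,15.5,8],"angular":[0,0,0]},
    {"gripper":-1,"xyz":[-12.2,15.5,12.6],"angular":[0,0,0]},
    {"gripper":-1,"xyz":[-12.2,15.5,12.6],"angular":[0,0,0]}
  ]
}}

```text
clock: 15.1
position: [593.6, 57.4, 128.4]
ee_rot: [0.001, 1.0, -0.001, -0.005]
contact_force: [0.4, 0.2, -0.2]
gripper_width: 0.1
```

```bash
python3 st.py
python3 - <<'E'
from h import *
im,W=cloud('scene');cv2.imwrite('pics/s2.png',cv2.resize(im[130:290,170:370],(800,600),interpolation=cv2.INTER_CUBIC))
p=arm.read_state()['position'][:2]; p=np.array([597.,59.5]) if abs(p[0]-597)<3 else p
C=np.array([489.5,17.]);B=np.array([473.6,-96.6])
v=p-C;r=np.hypot(*v);a=np.degrees(np.arctan2(v[1],v[0]));print(r,a)
for k in np.arange(0,101,9):
    q=C+r*np.array([np.cos(np.radians(a-k)),np.sin(np.radians(a-k))]);print(k,'tool cm',(np.array([-1,1])*(q-p)/10).round(1),'rel barrel deg',np.degrees(np.arctan2(*(q-B)[::-1])).round(),np.hypot(*(q-B)).round())
E
```

```text
15.1 [593.6  57.4 128.4] [[-1.0, 0.001, -0.009], [0.001, 1.0, -0.003], [0.009, -0.003, -1.0]] [ 0.4  0.2 -0.2] [-0.02 -0.06  0.  ] 0.1 [ 0.37  0.43 -0.2  -0.   -0.95 -1.94]
115.59628021696892 21.5713071912546
0 tool cm [-0.  0.] rel barrel deg 52.0 199.0
9 tool cm [-0.5 -1.7] rel barrel deg 47.0 189.0
18 tool cm [-0.8 -3.5] rel barrel deg 43.0 178.0
27 tool cm [-0.8 -5.3] rel barrel deg 38.0 166.0
36 tool cm [-0.4 -7.1] rel barrel deg 34.0 153.0
45 tool cm [ 0.1 -8.8] rel barrel deg 29.0 139.0
54 tool cm [  1.  -10.4] rel barrel deg 24.0 125.0
63 tool cm [  2.1 -11.9] rel barrel deg 20.0 109.0
72 tool cm [  3.4 -13.2] rel barrel deg 15.0 93.0
81 tool cm [  4.9 -14.2] rel barrel deg 11.0 76.0
90 tool cm [  6.5 -15. ] rel barrel deg 6.0 59.0
99 tool cm [  8.2 -15.5] rel barrel deg 1.0 41.0
```

View pics/s2.png

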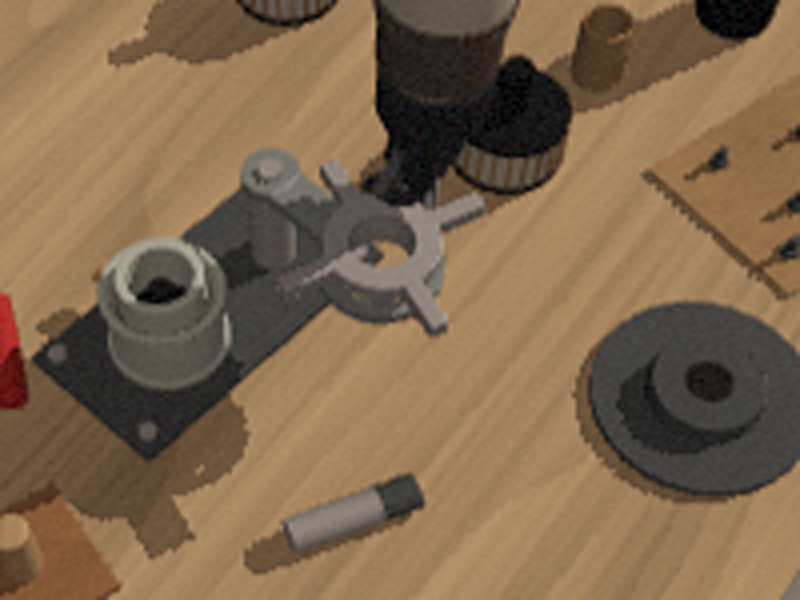

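The crop shows the spacer seated (px 160,275) and the fingers between two lugs (px 405,180), with clear space to swing. Sweeping the arm along its arc.

Emit:
{"method": "move_arm", "body": {
  "moves": [
    {"gripper":-1,"xyz":[-0.5,-1.7,0],"angular":[0,0,0]},
    {"gripper":-1,"xyz":[-0.8,-3.5,0],"angular":[0,0,0]},
    {"gripper":-1,"xyz":[-0.8,-5.3,0],"angular":[0,0,0]},
    {"gripper":-1,"xyz":[-0.4,-7.1,0],"angular":[0,0,0]},
    {"gripper":-1,"xyz":[0.1,-8.8,0],"angular":[0,0,0]},
    {"gripper":-1,"xyz":[0.1,-8.8,0],"angular":[0,0,0]}
  ]
}}

```text
clock: 15.9
position: [595.1, -31.1, 132.5]
ee_rot: [0.001, 1.0, -0.0, -0.0]
contact_force: [0.3, 0.1, 0.1]
gripper_width: -0.2
```

```bash
python3 st.py
cat > ring.py <<'E'
from h import *
import sys
c=np.array(eval(sys.argv[1])) if len(sys.argv)>1 else None
C=np.array([489.5,17.])
for nm in('top','scene','wrist'):
    im,W=cloud(nm);cv2.imwrite('r_%s.png'%nm,im);np.save('r_%s.npy'%nm,W)
    # arm bar angle + ring ring: grey points at ring height
    if c is not None:
        L=layer(W,c,85,125,170)
        hs,e=np.histogram(L[:,2],np.arange(125,171,3));z=e[hs.argmax()]+1.5
        L=L[abs(L[:,2]-z)<5];col=None
        r=np.hypot(*(L[:,:2]-c).T);A=np.degrees(np.arctan2(L[:,1]-c[1],L[:,0]-c[0]))[(r>50)&(r<82)]
        h,_=np.histogram(A,np.arange(-180,181,15));print(nm,z,L[:,2].mean().round(1),len(L),[(int(a),int(b)) for a,b in zip(np.arange(-173,181,15),h) if b>3])
E
python3 ring.py; cp r_scene.png x.png; python3 -c "
import cv2;im=cv2.imread('r_scene.png');cv2.imwrite('pics/s3.png',cv2.resize(im[130:290,170:370],(800,600)))"
```

```text
15.9 [595.1 -31.1 132.5] [[-1.0, 0.002, -0.0], [0.002, 1.0, -0.001], [0.0, -0.001, -1.0]] [0.3 0.1 0.1] [-0.   -0.04 -0.07] -0.2 [ 0.22  0.42 -0.2   0.   -0.95 -1.79]
```

View pics/s3.png

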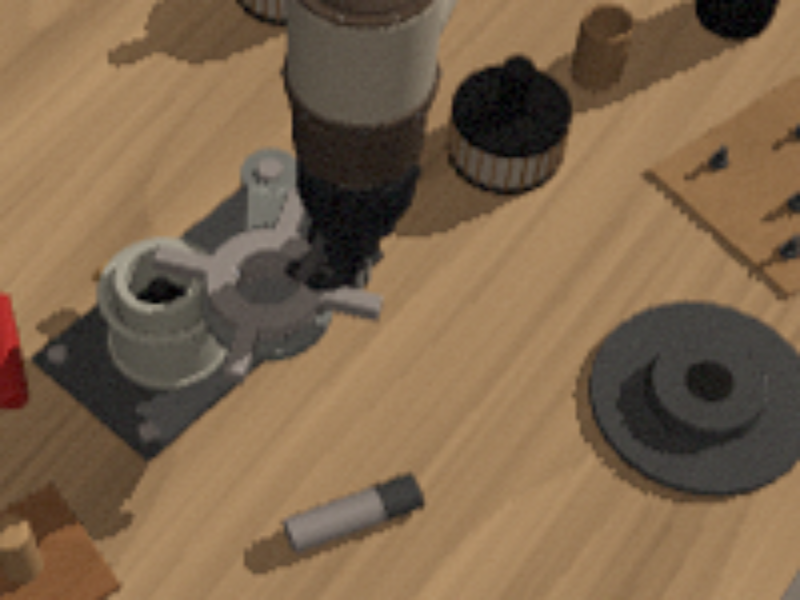

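The scene crop shows the arm following the finger at about half way. I continue to the stop.

Emit:
{"method": "move_arm", "body": {
  "moves": [
    {"gripper":-1,"xyz":[0.9,-1.6,0],"angular":[0,0,0]},
    {"gripper":-1,"xyz":[2.0,-3.1,0],"angular":[0,0,0]},
    {"gripper":-1,"xyz":[3.3,-4.4,0],"angular":[0,0,0]},
    {"gripper":-1,"xyz":[4.8,-5.4,0],"angular":[0,0,0]},
    {"gripper":-1,"xyz":[5.8,-6.0,0],"angular":[0,0,0]},
    {"gripper":-1,"xyz":[5.8,-6.8,0],"angular":[0,0,0]},
    {"gripper":-1,"xyz":[5.9,-7.4,0],"angular":[0,0,0]},
    {"gripper":-1,"xyz":[5.9,-7.9,0],"angular":[0,0,0]},
    {"gripper":-1,"xyz":[5.9,-7.9,0],"angular":[0,0,0]}
  ]
}}

```text
clock: 17.18
position: [536.4, -108.4, 131.9]
ee_rot: [0.0, 1.0, -0.0, -0.001]
contact_force: [-0.2, 2.1, -1.1]
gripper_width: 0.1
```

```bash
python3 st.py; python3 ring.py "(473.6,-96.6)"
```

```text
17.175 [ 536.4 -108.4  131.9] [[-1.0, 0.0, -0.001], [0.0, 1.0, -0.0], [0.001, -0.0, -1.0]] [-0.2  2.1 -1.1] [ 0.39 -0.    0.04] 0.1 [ 0.1   0.35 -0.32 -0.   -0.9  -1.67]
top 162.5 163.7 1114 [(-128, 25), (-113, 44), (-38, 9), (-23, 11), (-8, 8), (7, 7), (22, 5), (37, 22), (52, 72), (127, 18), (142, 47)]
scene 165.5 164.1 308 [(-128, 13), (-113, 31), (-38, 7), (-23, 7), (-8, 6), (142, 17)]
wrist 162.5 163.7 40303 [(-128, 1257), (-113, 2004), (-38, 973), (-23, 830), (-8, 277), (7, 29), (37, 402), (52, 2069), (127, 119), (142, 304)]
```

The arm is closed, with the ring concentric with the barrel. Lugs are at about -118, -28, 62 and 148°, so the ring has begun to turn. Turning clockwise along a 64 mm circle.

Emit:
{"method": "move_arm", "body": {
  "moves": [
    {"gripper":-1,"xyz":[0.3,-1.1,0],"angular":[0,0,0]},
    {"gripper":-1,"xyz":[0.8,-2.1,0],"angular":[0,0,0]},
    {"gripper":-1,"xyz":[1.4,-3.0,0],"angular":[0,0,0]},
    {"gripper":-1,"xyz":[2.2,-3.8,0],"angular":[0,0,0]},
    {"gripper":-1,"xyz":[3.1,-4.4,0],"angular":[0,0,0]},
    {"gripper":-1,"xyz":[4.1,-4.9,0],"angular":[0,0,0]},
    {"gripper":-1,"xyz":[5.2,-5.2,0],"angular":[0,0,0]},
    {"gripper":-1,"xyz":[6.3,-5.3,0],"angular":[0,0,0]},
    {"gripper":-1,"xyz":[7.4,-5.2,0],"angular":[0,0,0]},
    {"gripper":-1,"xyz":[7.4,-5.2,0],"angular":[0,0,0]}
  ]
}}

```text
clock: 18.58
position: [460.9, -160.3, 132.5]
ee_rot: [0.0, 1.0, -0.0, -0.001]
contact_force: [0.8, 0.1, 0.2]
gripper_width: 0.1
```

```bash
python3 st.py; python3 ring.py "(473.6,-96.6)"
```

```text
18.575 [ 460.9 -160.3  132.5] [[-1.0, 0.0, -0.003], [0.0, 1.0, -0.0], [0.003, -0.0, -1.0]] [0.8 0.1 0.2] [-0.02 -0.21 -0.03] 0.1 [-0.    0.26 -0.46  0.   -0.86 -1.57]
top 153.5 154.7 397 [(-128, 29), (-113, 43), (142, 17), (157, 16)]
scene 153.5 154.5 510 [(-98, 15), (-38, 21), (-23, 34), (52, 30), (67, 23), (142, 15)]
wrist 153.5 154.4 18483 [(-128, 1116), (-113, 1506), (-98, 110), (52, 4), (67, 787), (142, 840), (157, 2080)]
```

The ring has come down about 10 mm (≈1.6 rad). Continuing toward contact.

Emit:
{"method": "move_arm", "body": {
  "moves": [
    {"gripper":-1,"xyz":[1.1,0.3,0],"angular":[0,0,0]},
    {"gripper":-1,"xyz":[2.1,0.8,0],"angular":[0,0,0]},
    {"gripper":-1,"xyz":[2.7,1.2,0],"angular":[0,0,0]},
    {"gripper":-1,"xyz":[3.3,1.6,0],"angular":[0,0,0]},
    {"gripper":-1,"xyz":[3.3,1.6,0],"angular":[0,0,0]}
  ]
}}

```text
clock: 19.35
position: [439.1, -147.3, 133.7]
ee_rot: [-0.002, 1.0, -0.003, 0.011]
contact_force: [22.5, -23.5, -21.5]
gripper_width: 0.1
```

```bash
python3 st.py; python3 ring.py "(473.6,-96.6)"
```

```text
19.35 [ 439.1 -147.3  133.7] [[-1.0, -0.003, 0.021], [-0.003, 1.0, -0.007], [-0.021, -0.007, -1.0]] [ 22.5 -23.5 -21.5] [-6.72 -6.37 -0.26] 0.1 [ 0.03  0.2  -0.53  0.01 -0.81 -1.61]
top 153.5 152.4 31 [(-143, 31)]
scene 153.5 152.6 635 [(-113, 15), (-53, 56), (37, 52), (127, 40)]
wrist 153.5 152.3 9821 [(-158, 65), (-143, 2007), (-128, 401), (112, 16), (127, 2005), (142, 5)]
```

It now resists: about 32 N sideways, i.e. about 1.9 N m against 0.25 free. I check ring height and angle before backing off.

```bash
python3 - <<'E'
from h import *
B=np.array([473.6,-96.6])
for nm in('top','scene','wrist'):
    for tag in('a_','r_'):
        W=np.load(tag+nm+'.npy');c=B if tag=='r_' else np.array([603.5,-4.5])
        r=np.hypot(W[...,0]-c[0],W[...,1]-c[1])
        z=W[...,2][(r>26)&(r<40)&(W[...,2]>140)&(W[...,2]<172)]
        h,e=np.histogram(z,np.arange(140,172,1));k=h.argmax()
        if len(z)>20: s=z[abs(z-e[k]-.5)<3]; print(nm,tag,len(s),np.median(s).round(2))
im=cv2.imread('r_scene.png');cv2.imwrite('pics/s4.png',cv2.resize(im[130:290,130:330],(800,600)))
E
python3 st.py
```

```text
scene a_ 282 165.54
scene r_ 271 153.17
wrist a_ 200 165.46
wrist r_ 3147 152.52
19.5 [ 439.1 -147.4  133.7] [[-1.0, -0.002, 0.021], [-0.003, 1.0, -0.006], [-0.021, -0.007, -1.0]] [ 21.9 -23.1 -20.2] [-6.56 -6.25 -0.23] -0.1 [ 0.03  0.2  -0.53  0.01 -0.81 -1.61]
```

View pics/s4.png

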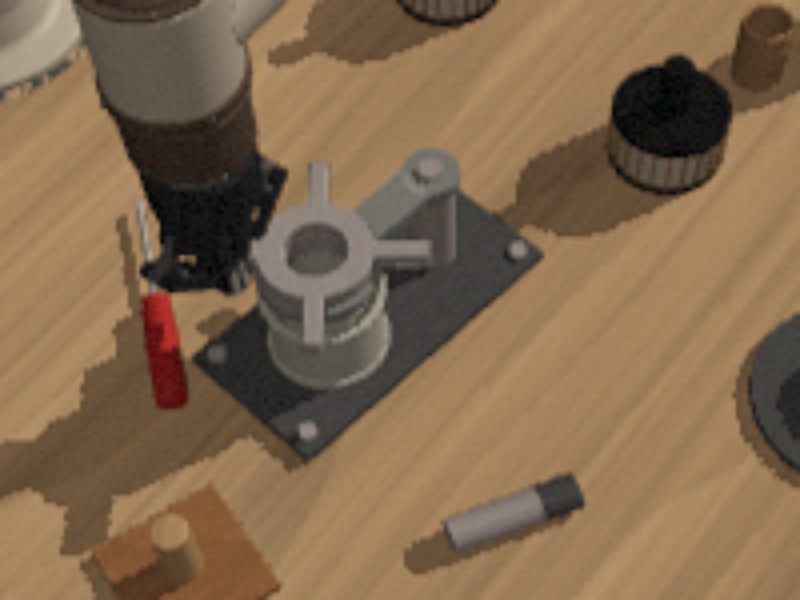

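The scene crop shows the ring screwed down with its skirt in the barrel mouth (px 318,250) and the arm over the barrel. The ring top is at 152.7, so the skirt is at about 111.7 and meets the spacer's top (112): clamped. Backing off and lifting away.

Emit:
{"method": "move_arm", "body": {
  "moves": [
    {"gripper":-1,"xyz":[-0.6,-0.5,0],"angular":[0,0,0]},
    {"gripper":-1,"xyz":[-1.3,-1.4,0],"angular":[0,0,0]},
    {"gripper":-1,"xyz":[-1.7,-2.6,0],"angular":[0,0,0]},
    {"gripper":-1,"xyz":[-1.7,-2.6,0],"angular":[0,0,0]},
    {"gripper":-1,"xyz":[-1.7,-2.6,-4],"angular":[0,0,0]},
    {"gripper":-1,"xyz":[-1.7,-2.6,-9],"angular":[0,0,0]},
    {"gripper":-1,"xyz":[-1.7,-6,-14],"angular":[0,0,0]},
    {"gripper":-1,"xyz":[-1.7,-11,-16],"angular":[0,0,0]},
    {"gripper":-1,"xyz":[-1.7,-16,-16],"angular":[0,0,0]},
    {"gripper":-1,"xyz":[-1.7,-18,-16],"angular":[0,0,0]}
  ]
}}

```text
clock: 20.75
position: [445.8, -325.7, 291.9]
ee_rot: [0.001, 1.0, 0.0, -0.0]
contact_force: [-0.1, -0.5, 0.1]
gripper_width: -0.1
```

```bash
python3 st.py; python3 ring.py "(473.6,-96.6)"
python3 - <<'E'
from h import *
B=np.array([473.6,-96.6])
for nm in('top','scene','wrist'):
    W=np.load('r_'+nm+'.npy');r=np.hypot(*(W[...,:2]-B).transpose(2,0,1))
    m=(r<90)&(W[...,2]>146)&(W[...,2]<160);L=W[m]
    print(nm,len(L),np.median(L[:,2]),np.round(circ(L[:,:2]),1))
cv2.imwrite('pics/t5.png',cv2.resize(cv2.imread('r_top.png')[90:250,190:420],(800,556)))
E
```

```text
20.75 [ 445.8 -325.7  291.9] [[-1.0, 0.003, -0.001], [0.003, 1.0, 0.001], [0.001, 0.001, -1.0]] [-0.1 -0.5  0.1] [ 0.08 -0.02  0.  ] -0.1 [-0.34  0.22 -0.07 -0.   -1.28 -1.24]
top 153.5 152.5 1155 [(-143, 72), (-53, 72), (-38, 7), (37, 84), (112, 17), (127, 68)]
scene 153.5 152.6 676 [(-143, 48), (-53, 54), (37, 47), (127, 37)]
wrist 153.5 152.2 5168 [(-143, 494), (-68, 19), (-53, 382), (22, 16), (37, 320)]
top 1172 152.48765179758274 [476.4 -94.1  80. ]
scene 721 152.36499370288507 [474.5 -96.4  80. ]
wrist 5522 152.24765778207785 [473.7 -97.8  80.1]
```

View pics/t5.png

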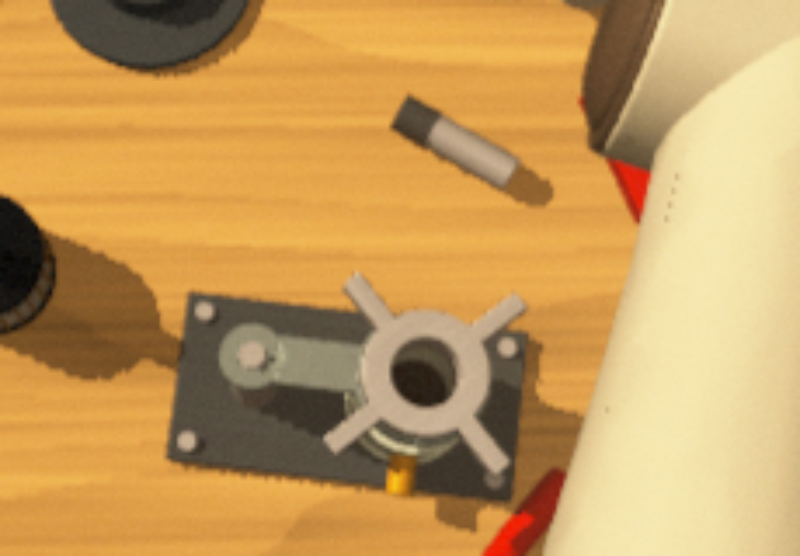

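The last top view shows the ring concentric over the barrel (px 425,372) with the arm along the plate. It stayed down at 152.4 mm after release. Handing in.

```bash
python3 -c "
from bench import arm
arm.job_done();print(arm.read_state()['clock'])"
```

```text
the job is handed in; nothing more can be done
the job is handed in; nothing more can be done
```

The filter housing is assembled and the job was handed in at about 21 s of the 72 s allowed. The hand-in gives no verdict.

**What I did**
- I put the small filter (45/85 mm; the other two are larger) into the barrel stem up, then lifted the spacer off its post and set it over the stem.
- I swung the arm over the barrel to its stop by pushing on a lug, then turned the ring clockwise until it resisted.

**What the checks showed**
- **Filter:** the cap measured 57 mm and the stem top 97 mm above the bench, which is seated.
- **Spacer:** its top measured 112 mm and it is concentric with the barrel, which is seated.
- **Ring and arm:** the ring is concentric with the barrel to within about 4 mm, which fits the arm being at its stop. At the end of the turn I was pushing with about 32 N sideways, or about 1.9 N m, against 0.25 N m when free. The ring's top stayed at about 152.4 mm after release, so its skirt is at about 111.4 mm, on the spacer.
- **Robot and bystanders:** the arm was clear of everything at the end. I moved nothing else, and saw nothing out of place in the parts of the bench I could see.

**What disagreed**
- The camera positions differed by 2–4 mm from one camera to another.
- The ring's measured drop (about 13 mm) is a little under the 14 mm expected for 2.2 rad. The ring's starting top also read about 165.5 mm instead of 167 mm, so the measurement may be off or the ring may have started slightly turned.

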